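# Sweep the used caps into the waste tray

## Task

Clear the three used coloured caps (red, green, purple) off the decanting board: push them with the fingertips along the board and off its end into the yellow waste tray, and finish with all three lying in it. Only sweep them, do not pick any of them up. Leave the two sample pots standing where they are and the new white caps in the blue tray undisturbed.

Things in the scene. Friction and masses are not known exactly. Their poses are not given: they have to be found in the camera images.
- board: decanting board fixed to the bench: a block 260 mm (x) by 260 mm (y), its grey flat top 50 mm above the bench. A steel rail 12 mm wide and 12 mm high runs along each of its two edges at x = +-130 mm, inside the edge; the two ends at y = +-130 mm have no rail, and beyond each of them stands a tray. Origin: centre of its underside, on the bench; z up, its x and y axes along its sides.
- waste_tray: yellow open waste tray, fixed, 240 mm (x) by 120 mm (y) outside, walls 4 mm thick and 40 mm high (10 mm lower than the board's top), floor 4 mm thick. It stands 2 mm beyond the board's +y or its -y end (which one varies), axes parallel to the board's, centred 192 mm from the board's centre. Origin: centre of its underside.
- clean_tray: blue open tray for new caps, same size as the waste tray, fixed beyond the opposite end of the board. Origin: centre of its underside.
- cap_red: used red plastic screw cap: a plain disc 34 mm in diameter and 14 mm high, 15 g or so, dirty; lies flat on the board at the start and slides when pushed. Origin: centre of its underside, z up.
- cap_green: used green plastic screw cap: a plain disc 34 mm in diameter and 14 mm high, 15 g or so, dirty; lies flat on the board at the start and slides when pushed. Origin: centre of its underside, z up.
- cap_purple: used purple plastic screw cap: a plain disc 34 mm in diameter and 14 mm high, 15 g or so, dirty; lies flat on the board at the start and slides when pushed. Origin: centre of its underside, z up.
- pot_teal: white sample pot with a teal lid, 44 mm in diameter, 50 mm high, about 120 g, standing loose on the board. Leave it alone. Origin: centre of its underside, z up.
- pot_orange: white sample pot with an orange lid, 44 mm in diameter, 50 mm high, about 120 g, standing loose on the board. Leave it alone. Origin: centre of its underside, z up.
- new_cap_1: new white cap, a disc 34 mm in diameter and 14 mm high, loose on the blue tray's floor. Leave it alone. Origin: centre of its underside.
- new_cap_2: another new white cap like new_cap_1, loose on the blue tray's floor. Leave it alone.

How it is judged:
At the end, for the whole second after the job is handed in: All three used caps lie at rest inside the yellow waste tray, below its rim; both sample pots stand upright within 15 mm of where they started; both new caps are within 15 mm of where they started (x of cap_red in the frame of waste_tray between -0.118 and 0.118 m and y of cap_red in the frame of waste_tray between -0.058 and 0.058 m and z of each of cap_red, cap_green, cap_purple in the frame of waste_tray below 0.038 m and linear speed of each of cap_red, cap_green, cap_purple below 0.02 m/s and x of cap_green in the frame of waste_tray between -0.118 and 0.118 m and y of cap_green in the frame of waste_tray between -0.058 and 0.058 m and x of cap_purple in the frame of waste_tray between -0.118 and 0.118 m and y of cap_purple in the frame of waste_tray between -0.058 and 0.058 m and distance of each of pot_teal, pot_orange, new_cap_1, new_cap_2 from where it was at the start of the episode below 0.015 m and angle between each of pot_teal, pot_orange's own z axis and vertical below 0.15 rad); the robot touches nothing.
It fails at once if a used cap is lifted more than 10 mm above the board's top (height (world z) of any of cap_red, cap_green, cap_purple above 0.06 m).
It fails at once if a sample pot is shifted more than 15 mm, lifted or tipped (distance of any of pot_teal, pot_orange from where it was at the start of the episode above 0.015 m or angle between any of pot_teal, pot_orange's own z axis and vertical above 0.3 rad).
It fails at once if a new cap in the blue tray is shifted more than 15 mm (distance of any of new_cap_1, new_cap_2 from where it was at the start of the episode above 0.015 m).
It fails at once if a used cap falls into the blue tray ((x of cap_red in the frame of clean_tray between -0.118 and 0.118 m and y of cap_red in the frame of clean_tray between -0.058 and 0.058 m and z of cap_red in the frame of clean_tray below 0.038 m) or (x of cap_green in the frame of clean_tray between -0.118 and 0.118 m and y of cap_green in the frame of clean_tray between -0.058 and 0.058 m and z of cap_green in the frame of clean_tray below 0.038 m) or (x of cap_purple in the frame of clean_tray between -0.118 and 0.118 m and y of cap_purple in the frame of clean_tray between -0.058 and 0.058 m and z of cap_purple in the frame of clean_tray below 0.038 m)).
It also fails if it takes over 53 s, if anything falls off the work surface, if the arm or the gripper's body presses on something with over 40 N, if the wrist force passes 120 N, or if a joint passes its speed limit or range.

## Robot

A 6-joint arm with a two-finger parallel gripper is mounted at the origin on the work surface. World frame = base frame: x ahead of the robot, y to its left, z up, the work surface at z = 0. Lengths are in m, angles in rad, forces in N, time in s.
With the tool pointing down it reaches from about 0.375 to 0.9 m from the base axis. Payload 3.1 kg.
Tool frame: the origin (TCP) lies at the very end of the fingers, on their centre line; the grasp point (between the pads) lies 19 mm behind it; z points along the fingers, y is the line along which they close (so a half turn about z gives the same grasp; the last joint's range is limited). The gripper opens to 85 mm and grips with 20 to 120 N. Pads are 22 mm wide; open, the fingers measure 114 mm over their backs; the gripper's body (76 mm by 85 mm) begins 54 mm behind the grasp point. The pads swing forward as they close: fully open they stand 13 mm farther back than shut.
Start: joints at [-0.178, 0.527, 1.433, -0, 1.181, -0.178], TCP at [0.625, 0, 0.231] pointing down, gripper open.
Joint ranges: [-3.08, 3.08], [-0.75, 2.2], [0.22, 2.44], [-1.43, 4.57], [0, 2.65], [-2.85, 2.85]. Speed limits (rad/s): [2.79, 2.79, 3.14, 3.14, 3.14, 3.14].

## Interface

Orientations are given as a unit quaternion [w, x, y, z].
In Python, from bench import bot gives the robot as it stands. The module is installed in compiled form; this text tells all that it offers.
- The arm moves only by the shell command python3 -m crank 'ROWS' [FORCE]. ROWS is JSON, a list of rows, each a list of 3 entries, a list of its own where there are three numbers: the shift along the tool's x, y, z in m, then the turn, a rotation vector about the tool's x, y, z in degrees, then the gripper's target within -1 to 1 (shut at 1, half-way at 0, fully open at -1). In form: [[[tx, ty, tz], [rx, ry, rz], fingers], ...]. A call has exactly 10 rows; each row is the pose to reach, as a shift and turn from the pose commanded when the call began, along the tool's axes at that moment; what a row does not reach only later rows make up. A row lasts 1/8 s, in which the tool goes at most 62.5 mm and 10.7 degrees, less where a joint would pass 70% of its speed; a pose out of reach is approached as far as the arm can. A call with a gripper value outside its range is refused whole. The fingers move at their own pace and stop on an object; FORCE is the grip in N (left out, the last holds). Time passes only in rows, so rows that repeat a pose let the fingers close, or fill a call up. It gives the time, the measured TCP pose, the force, the opening and the grip force at its end, in the units of the state.
- bot.get_obs(): the state, without advancing time (a new reading comes with each control period).
- bot.snapshot(name): name is "scene" or "side" or "wrist"; returns a dict with "pixels" (400x640x3 uint8, red, green, blue), "depth" (400x640 float32, m along the optical axis (not along the pixel's ray), 0 where there is no reading), "intrinsics" (3x3 intrinsics, pixels), "R" (3x3) and "t" (3): a world point X has camera coordinates R X + t; the wrist camera has in their place "T_tool_cam" (4x4, takes a point from camera to tool coordinates, whose origin is the TCP and whose axes are the flange's). Camera axes: x right, y down, z forward; pixel columns grow to the right and rows downward; lengths in m; the calibration is good to about 2 mm. A picture is of the moment at which its call begins: read the wrist's pose just before it.
- bot.finish_job(): hands the job in; it is judged then, once.
The state is a dict: "time_s": time; "joint_pos": joint angles; "joint_velocities": joint speeds; "tau": joint torques, N m; "tool_pos": TCP position; "ee_rot": TCP orientation; "force": force on the tool from outside, world axes, zero at the start; "wrist_torque": the same for the moment, N m; "width": finger opening in m; "grip_force": force on a finger pad.
Only numpy, scipy, OpenCV 4.12 (cv2) and the standard library are available. Lean on these libraries where they do the work, as an engineer would, in place of code of your own. Each camera call takes 0.05 s, during which the arm holds its last target. There are 200 camera calls.

## Working session

There is one attempt and no reset: what is moved stays moved. The work goes in short steps, Python scripts to look and compute and a shell command to move; the robot and the scene stay as the last step left them, time stands still between calls to the robot, and variables do not carry over. Pictures are saved under pics/ and viewed, at most 10 in all, crops included, and the job is handed in when it is done.

```bash
mkdir -p pics
cat > h.py <<'E'
import numpy as np,cv2
from bench import bot
def pts(s,T=None):
    d=s["depth"];K=s["intrinsics"];v,u=np.mgrid[:400,:640]
    P=np.stack([(u-K[0,2])/K[0,0]*d,(v-K[1,2])/K[1,1]*d,d],-1)
    return (P-s["t"])@s["R"]
E
python3 - <<'E'
from h import *
a=bot.snapshot("scene");b=bot.snapshot("side")
np.savez("s0.npz",**{k+n:s[k] for n,s in(("a",a),("b",b)) for k in s})
cv2.imwrite("pics/a.png",a["pixels"][...,::-1]);cv2.imwrite("pics/b.png",b["pixels"][...,::-1])
o=bot.get_obs();print(o["time_s"],o["tool_pos"],o["ee_rot"],o["width"])
E
```

```text
0.1 [6.24368160e-01 1.34754003e-04 2.30398251e-01] [-8.21907743e-04  7.07111902e-01  7.07100962e-01 -5.58484824e-04] 0.0852070949808558
```

View pics/a.png

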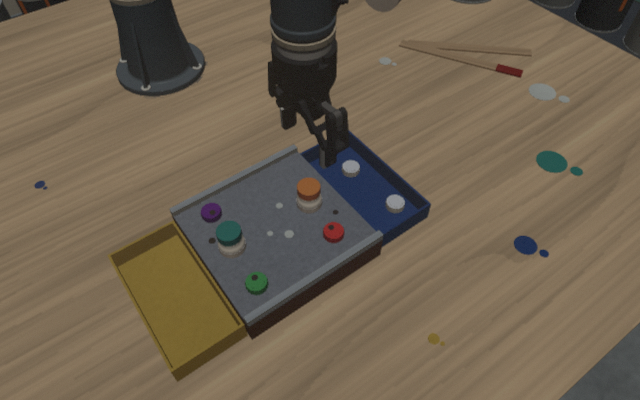

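View pics/b.png

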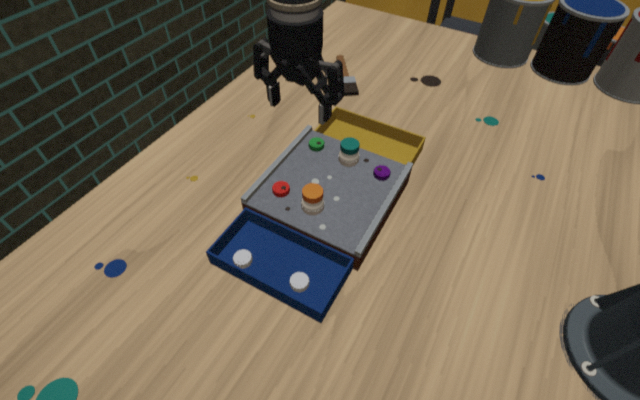

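The scene view shows red at (334,232), green at (257,282), purple at (211,212), the teal pot at (229,232) and the orange pot at (309,188). The yellow tray is at lower left and the blue one at upper right. The side view agrees with this. Next I measure the positions.

Run:
```python
from h import *
z=np.load("s0.npz")
R={"red":(170,6),"green":(50,70),"purple":(130,150),"teal":(80,95),"orange":(7,15),"yellow":(20,28),"blue":(108,120)}
allb=[]
for n in "ab":
    s={k:z[k+n] for k in("pixels","depth","intrinsics","R","t")}
    P=pts(s);H=cv2.cvtColor(s["pixels"],cv2.COLOR_RGB2HSV)
    C=-s["R"].T@s["t"]; print(n,"cam",C.round(3))
    reg=(P[...,0]>.2)&(P[...,0]<.95)&(abs(P[...,1])<.5)&(P[...,2]>0.003)&(P[...,2]<.13)&(s["depth"]>0)
    for c,(lo,hi) in R.items():
        h=H[...,0].astype(int);m=((h>=lo)&(h<=hi)) if lo<hi else ((h>=lo)|(h<=hi))
        m=m&reg&(H[...,1]>110)&(H[...,2]>40)
        k,l,st,_=cv2.connectedComponentsWithStats(m.astype(np.uint8))
        if k<2: print(c,"none");continue
        i=1+st[1:,4].argmax();q=P[l==i]; zt=np.percentile(q[:,2],92)
        t=q[q[:,2]>zt-.004]
        (cx,cy),(w,hh),an=cv2.minAreaRect((t[:,:2]*1000).astype(np.float32))
        print(c,st[i,4],"top z",zt.round(4),"mean",t.mean(0).round(4),"rect",round(cx,1),round(cy,1),round(w,1),round(hh,1),round(an,1))
    m=reg&(H[...,1]<60)&(abs(P[...,2]-.05)<.006)&(P[...,0]>.3)
    k,l,st,_=cv2.connectedComponentsWithStats(m.astype(np.uint8));i=1+st[1:,4].argmax();q=P[l==i]
    print("board",np.median(q[:,2]).round(4),cv2.minAreaRect((q[:,:2]*1000).astype(np.float32)))
    m=reg&(P[...,2]>.056)&(P[...,2]<.068)&(H[...,1]<70)
    k,l,st,_=cv2.connectedComponentsWithStats(m.astype(np.uint8))
    for i in range(1,k):
        if st[i,4]>80:
            q=P[l==i];print("rail?",st[i,4],cv2.minAreaRect((q[:,:2]*1000).astype(np.float32)))
```

```text
a cam [ 1.028 -0.266  0.729]
red 324 top z 0.0651 mean [0.6632 0.0204 0.0636] rect 662.2 20.1 33.0 31.5 53.3
green 279 top z 0.0654 mean [ 0.6691 -0.1317  0.0638] rect 667.4 -131.0 30.8 32.3 60.2
purple 221 top z 0.0656 mean [ 0.5054 -0.1232  0.0639] rect 505.5 -122.8 32.7 32.0 16.6
teal 385 top z 0.1009 mean [ 0.5854 -0.1276  0.0995] rect 585.4 -127.1 37.9 36.9 15.2
orange 429 top z 0.1007 mean [0.5865 0.025  0.0992] rect 585.8 25.4 39.1 38.4 15.4
yellow 7565 top z 0.0392 mean [ 0.6024 -0.241   0.0391] rect 587.1 -239.4 243.3 120.3 0.3
blue 1839 top z 0.0061 mean [0.5988 0.1517 0.0062] rect 593.7 149.7 223.1 106.7 0.3
board 0.0494 ((589.505859375, -47.50730895996094), (256.5260925292969, 260.8233642578125), 0.24864698946475983)
rail? 956 ((462.608642578125, -48.6959228515625), (259.5673828125, 17.56269645690918), 89.9063491821289)
rail? 121 ((595.1696166992188, 16.729663848876953), (43.588260650634766, 20.37693977355957), 48.317745208740234)
rail? 1331 ((710.9398803710938, -47.49406433105469), (13.85899543762207, 258.8052062988281), 0.28368890285491943)
rail? 136 ((596.4276123046875
[... 565 characters left out ...]
5735 -0.2828  0.0382] rect 586.9 -217.8 168.8 240.7 90.0
blue 4676 top z 0.0392 mean [0.5721 0.1431 0.0387] rect 584.9 141.9 240.9 123.8 0.2
board 0.0492 ((585.0484619140625, -48.97137451171875), (259.0654602050781, 263.74774169921875), 0.31553831696510315)
rail? 605 ((709.3273315429688, -48.251708984375), (13.869718551635742, 261.4725341796875), 0.022851578891277313)
rail? 89 ((579.71630859375, -115.17582702636719), (43.67302322387695, 19.3878231048584), 19.20570945739746)
rail? 691 ((461.718505859375, -48.75679016113281), (12.2913236618042, 260.1025085449219), 0.324150413274765)
rail? 102 ((580.8031005859375, 36.520477294921875), (44.00189971923828, 21.501815795898438), 17.337791442871094)
```

The board is square to the world axes, with its centre at about (0.587, -0.048), and the waste end is at y = -0.178. All the measured heights check out: caps 0.064, pots 0.100, board 0.049. In tool axes, x is world +y, y is world +x and z is down. I'll sweep with the fingers about 20 mm apart so each cap nests between the tips, starting with green.

```bash
python3 -m crank '[[[-0.03,0.02,0],[0,0,0],0.5],[[-0.06,0.042,0],[0,0,0],0.5],[[-0.085,0.042,0],[0,0,0],0.5],[[-0.085,0.042,0.03],[0,0,0],0.5],[[-0.085,0.042,0.06],[0,0,0],0.5],[[-0.085,0.042,0.09],[0,0,0],0.5],[[-0.085,0.042,0.12],[0,0,0],0.5],[[-0.085,0.042,0.12],[0,0,0],0.5],[[-0.085,0.042,0.12],[0,0,0],0.5],[[-0.085,0.042,0.12],[0,0,0],0.5]]' 40
python3 - <<'E'
from h import *
w=bot.snapshot("wrist")["pixels"];s=bot.snapshot("scene")["pixels"][120:380,100:440]
cv2.imwrite("pics/c.png",np.hstack([cv2.resize(w,(416,260)),s])[...,::-1])
E
```

```text
time_s: 1.35
tool_pos: [0.6679, -0.0853, 0.1131]
ee_rot: [0.001, 0.707, 0.707, 0.001]
force: [0.4, 0.3, -0.0]
width: 0.0212
grip_force: 0.0
```

View pics/c.png

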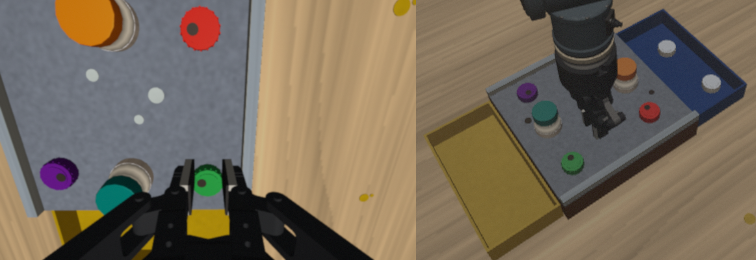

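The wrist view on the left shows green at (208,180), between the fingertips as planned. Before descending I check from depth how wide the linkage is at pot-lid height.

Run:
```python
from h import *
s=bot.snapshot("wrist");T=s["T_tool_cam"];d=s["depth"];K=s["intrinsics"];v,u=np.mgrid[:400,:640]
P=np.stack([(u-K[0,2])/K[0,0]*d,(v-K[1,2])/K[1,1]*d,d],-1)@T[:3,:3].T+T[:3,3]
P=P[d>0]
for z in range(-80,10,10):
    q=P[(abs(P[:,2]*1000-z)<5)&(abs(P[:,0])<.06)]
    if len(q): print(z,len(q),q[:,:2].min(0).round(3),q[:,:2].max(0).round(3))
```

```text
-80 10825 [-0.004 -0.062] [0.017 0.061]
-70 7315 [-0.014 -0.057] [0.017 0.056]
-60 7329 [-0.015 -0.051] [0.015 0.051]
-50 3840 [-0.015 -0.045] [0.013 0.045]
-40 1361 [-0.014 -0.038] [0.012 0.032]
-30 938 [-0.013 -0.025] [0.01  0.024]
-20 832 [-0.013 -0.025] [0.01  0.024]
-10 620 [-0.012 -0.025] [0.01  0.024]
0 62 [-0.003 -0.017] [0.009 0.017]
```

At lid height the linkage is ±43 mm wide, against 60 mm to the nearest pot edge, so it clears. I descend and sweep green.

```bash
python3 -m crank '[[[0,0,0.02],[0,0,0],0.5],[[0,0,0.04],[0,0,0],0.5],[[0,0,0.058],[0,0,0],0.5],[[0,0,0.058],[0,0,0],0.5],[[-0.015,0,0.058],[0,0,0],0.5],[[-0.03,0,0.058],[0,0,0],0.5],[[-0.045,0,0.058],[0,0,0],0.5],[[-0.06,0,0.058],[0,0,0],0.5],[[-0.075,0,0.058],[0,0,0],0.5],[[-0.09,0,0.058],[0,0,0],0.5]]'
python3 -m crank '[[[-0.012,0,0],[0,0,0],0.5],[[-0.024,0,0],[0,0,0],0.5],[[-0.036,0,0],[0,0,0],0.5],[[-0.036,0,0],[0,0,0],0.5],[[-0.036,0,-0.02],[0,0,0],0.5],[[-0.036,0,-0.06],[0,0,0],0.5],[[-0.036,0,-0.1],[0,0,0],0.5],[[0.01,0,-0.1],[0,0,0],0.5],[[0.06,0,-0.1],[0,0,0],0.5],[[0.11,0,-0.1],[0,0,0],0.5]]'
python3 - <<'E'
from h import *
s=bot.snapshot("side")["pixels"][90:330,190:450]; a=bot.snapshot("scene")["pixels"][120:380,100:440][:240]
cv2.imwrite("pics/d.png",np.hstack([s,a])[...,::-1]);o=bot.get_obs();print(o["tool_pos"],o["time_s"])
E
```

```text
time_s: 2.75
tool_pos: [0.667, -0.1762, 0.0534]
ee_rot: [0.0, 0.707, 0.707, 0.0]
force: [-0.5, -0.2, 0.0]
width: 0.0212
grip_force: 0.0
time_s: 4.0
tool_pos: [0.6672, -0.063, 0.1553]
ee_rot: [0.001, 0.707, 0.707, 0.001]
force: [0.8, 0.7, -0.7]
width: 0.0211
grip_force: 0.0
[ 0.6663243  -0.0585099   0.15494882] 4.1
```

View pics/d.png

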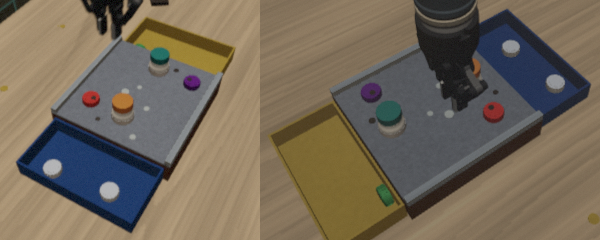

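Green is in the yellow tray, at (387,195) in the right half, and I'll check its height later. Purple is next: x = 0.504, starting from y = -0.075.

```bash
python3 -m crank '[[[-0.005,-0.04,0],[0,0,0],0.5],[[-0.01,-0.08,0],[0,0,0],0.5],[[-0.015,-0.12,0],[0,0,0],0.5],[[-0.015,-0.162,0],[0,0,0],0.5],[[-0.015,-0.162,0],[0,0,0],0.5],[[-0.015,-0.162,0.03],[0,0,0],0.5],[[-0.015,-0.162,0.06],[0,0,0],0.5],[[-0.015,-0.162,0.085],[0,0,0],0.5],[[-0.015,-0.162,0.085],[0,0,0],0.5],[[-0.015,-0.162,0.085],[0,0,0],0.5]]'
python3 - <<'E'
from h import *
a=bot.snapshot("scene");b=bot.snapshot("side")
for s in(a,b):
    P=pts(s);H=cv2.cvtColor(s["pixels"],cv2.COLOR_RGB2HSV)
    for c,lo,hi in(("green",50,70),("purple",130,150)):
        m=(H[...,0]>=lo)&(H[...,0]<=hi)&(H[...,1]>110)&(P[...,0]>.4)&(P[...,0]<.75)&(s["depth"]>0)&(P[...,2]>-.02)&(P[...,1]<-.05)&(P[...,1]>-.32)
        q=P[m];print(c,len(q),np.percentile(q,[5,50,95],axis=0).round(3).tolist() if len(q) else 0)
E
```

```text
time_s: 5.35
tool_pos: [0.5064, -0.0804, 0.0693]
ee_rot: [0.001, 0.707, 0.707, 0.0]
force: [-0.3, -0.8, 0.3]
width: 0.0213
grip_force: 0.0
green 166 [[0.657, -0.2, 0.026], [0.672, -0.194, 0.035], [0.683, -0.188, 0.038]]
purple 222 [[0.492, -0.137, 0.061], [0.505, -0.124, 0.063], [0.52, -0.11, 0.066]]
green 28 [[0.454, -0.201, 0.034], [0.515, -0.07, 0.129], [0.672, -0.06, 0.178]]
purple 82 [[0.473, -0.13, 0.058], [0.513, -0.11, 0.064], [0.532, -0.058, 0.209]]
```

Purple hasn't moved. Green stands on edge against the tray's near wall: it is inside and below the rim, but I'll topple it later. I'll sweep purple faster at the end so it flies clear of the wall.

```bash
python3 -m crank '[[[0,0,0.01],[0,0,0],0.5],[[0,0,0.017],[0,0,0],0.5],[[-0.01,0,0.017],[0,0,0],0.5],[[-0.022,0,0.017],[0,0,0],0.5],[[-0.042,0,0.017],[0,0,0],0.5],[[-0.075,0,0.017],[0,0,0],0.5],[[-0.115,0,0.017],[0,0,0],0.5],[[-0.125,0,0.017],[0,0,0],0.5],[[-0.125,0,-0.02],[0,0,0],0.5],[[-0.125,0,-0.05],[0,0,0],0.5]]'
python3 - <<'E'
from h import *
a=bot.snapshot("scene")
for s in(a,):
    P=pts(s);H=cv2.cvtColor(s["pixels"],cv2.COLOR_RGB2HSV)
    for c,lo,hi in(("green",50,70),("purple",130,150)):
        m=(H[...,0]>=lo)&(H[...,0]<=hi)&(H[...,1]>110)&(P[...,0]>.4)&(P[...,0]<.75)&(s["depth"]>0)&(P[...,2]>-.02)&(P[...,1]<-.05)&(P[...,1]>-.32)
        q=P[m];print(c,len(q),np.percentile(q,[5,50,95],axis=0).round(3).tolist() if len(q) else 0)
cv2.imwrite("pics/e.png",a["pixels"][120:380,100:440][...,::-1])
E
```

```text
time_s: 6.7
tool_pos: [0.5043, -0.2052, 0.1189]
ee_rot: [-0.001, 0.707, 0.707, -0.0]
force: [0.4, -0.1, -0.1]
width: 0.0215
grip_force: 0.0
green 170 [[0.657, -0.199, 0.026], [0.673, -0.193, 0.035], [0.683, -0.188, 0.038]]
purple 213 [[0.491, -0.218, 0.016], [0.505, -0.206, 0.018], [0.519, -0.192, 0.02]]
```

View pics/e.png

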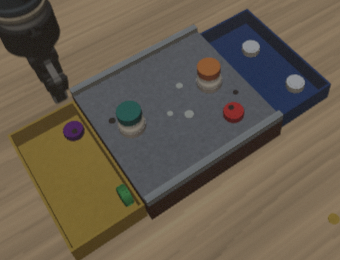

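Purple lies flat in the tray at (74,130). Green stands on edge at (125,194) against the near wall. With the fingers shut I'll press lightly on its rim and drag in -y to topple it.

```bash
python3 -m crank '[[[0,0.04,0],[0,0,0],1],[[0.008,0.08,0],[0,0,0],1],[[0.008,0.12,0],[0,0,0],1],[[0.008,0.167,0],[0,0,0],1],[[0.008,0.167,0.03],[0,0,0],1],[[0.008,0.167,0.06],[0,0,0],1],[[0.008,0.167,0.074],[0,0,0],1],[[0.008,0.167,0.077],[0,0,0],1],[[0.008,0.167,0.079],[0,0,0],1],[[0.008,0.167,0.079],[0,0,0],1]]'
```

```text
time_s: 8.0
tool_pos: [0.6726, -0.1973, 0.0405]
ee_rot: [0.001, 0.707, 0.707, 0.0]
force: [-0.4, 0.1, -0.1]
width: 0.0
grip_force: 0.0
```

```bash
python3 -m crank '[[[0,0,0.002],[0,0,0],1],[[0,0,0.004],[0,0,0],1],[[0,0,0.005],[0,0,0],1],[[-0.004,0,0.005],[0,0,0],1],[[-0.010,0,0.006],[0,0,0],1],[[-0.016,0,0.008],[0,0,0],1],[[-0.022,0,0.010],[0,0,0],1],[[-0.03,0,0.010],[0,0,0],1],[[-0.03,0,-0.03],[0,0,0],1],[[-0.03,0,-0.08],[0,0,0],1]]'
python3 - <<'E'
from h import *
a=bot.snapshot("scene")
for s in(a,):
    P=pts(s);H=cv2.cvtColor(s["pixels"],cv2.COLOR_RGB2HSV)
    for c,lo,hi in(("green",50,70),("purple",130,150)):
        m=(H[...,0]>=lo)&(H[...,0]<=hi)&(H[...,1]>110)&(P[...,0]>.4)&(P[...,0]<.75)&(s["depth"]>0)&(P[...,2]>-.02)&(P[...,1]<-.05)&(P[...,1]>-.32)
        q=P[m];print(c,len(q),np.percentile(q,[5,50,95],axis=0).round(3).tolist() if len(q) else 0)
cv2.imwrite("pics/f.png",cv2.resize(a["pixels"][220:380,100:260],(480,480))[...,::-1])
E
```

```text
time_s: 9.25
tool_pos: [0.6706, -0.2265, 0.1185]
ee_rot: [-0.002, 0.707, 0.707, -0.001]
force: [0.7, -1.1, -0.2]
width: -0.0005
grip_force: 0.0
green 347 [[0.655, -0.23, 0.015], [0.669, -0.217, 0.017], [0.682, -0.204, 0.02]]
purple 0 0
```

View pics/f.png

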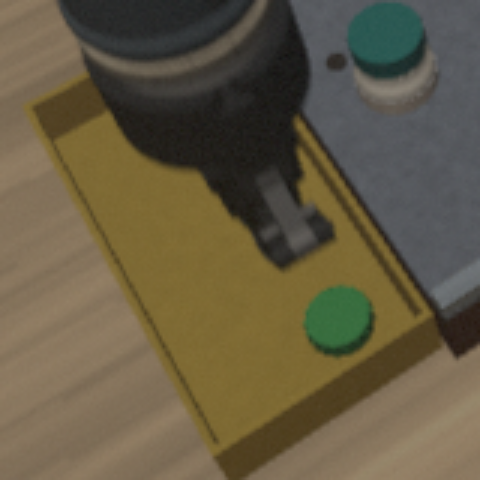

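Green now lies flat at (0.669, -0.217), right where red would land. I'll drag it aside along -x by friction from above, then bring red.

```bash
python3 -m crank '[[[0.005,0,0.04],[0,0,0],1],[[0.005,0,0.08],[0,0,0],1],[[0.005,0,0.096],[0,0,0],1],[[0.005,0,0.1],[0,0,0],1],[[0.005,0,0.102],[0,0,0],1],[[0.002,-0.015,0.102],[0,0,0],1],[[-0.002,-0.03,0.102],[0,0,0],1],[[-0.006,-0.045,0.102],[0,0,0],1],[[-0.01,-0.06,0.102],[0,0,0],1],[[-0.01,-0.07,0.102],[0,0,0],1]]'
python3 -m crank '[[[0,0,-0.04],[0,0,0],1],[[0,0,-0.08],[0,0,0],0.5],[[0,0,-0.12],[0,0,0],0.5],[[0,0,-0.14],[0,0,0],0.5],[[0.05,0.03,-0.14],[0,0,0],0.5],[[0.1,0.06,-0.14],[0,0,0],0.5],[[0.15,0.06,-0.14],[0,0,0],0.5],[[0.2,0.06,-0.14],[0,0,0],0.5],[[0.2,0.06,-0.14],[0,0,0],0.5],[[0.2,0.06,-0.14],[0,0,0],0.5]]'
python3 - <<'E'
from h import *
o=bot.get_obs();print(o["tool_pos"])
for s in(bot.snapshot("scene"),bot.snapshot("side")):
    P=pts(s);H=cv2.cvtColor(s["pixels"],cv2.COLOR_RGB2HSV)
    for c,lo,hi in(("green",50,70),("purple",130,150),("red",170,181),("orange",7,15),("teal",80,95)):
        m=(H[...,0]>=lo)&(H[...,0]<=hi)&(H[...,1]>110)&(P[...,0]>.4)&(P[...,0]<.75)&(s["depth"]>0)&(P[...,2]>-.02)&(P[...,1]<.08)&(P[...,1]>-.32)&(P[...,2]<.12)
        q=P[m];print(c,len(q),np.percentile(q,[5,50,95],axis=0).round(3).tolist() if len(q) else 0)
E
```

```text
time_s: 10.55
tool_pos: [0.6009, -0.2375, 0.0175]
ee_rot: [-0.0, 0.707, 0.707, -0.0]
force: [-0.2, 0.7, 0.5]
width: 0.0001
grip_force: 0.0
time_s: 11.8
tool_pos: [0.6619, -0.0371, 0.1573]
ee_rot: [0.0, 0.707, 0.707, -0.0]
force: [0.6, -0.3, 0.4]
width: 0.0212
grip_force: 0.0
[ 0.66193588 -0.03712193  0.1573478 ]
green 349 [[0.656, -0.23, 0.015], [0.669, -0.217, 0.017], [0.683, -0.203, 0.019]]
purple 209 [[0.491, -0.219, 0.015], [0.504, -0.206, 0.018], [0.518, -0.192, 0.02]]
red 18 [[0.66, 0.005, 0.055], [0.672, 0.01, 0.059], [0.678, 0.034, 0.062]]
orange 353 [[0.715, -0.174, 0.007], [0.717, -0.107, 0.024], [0.718, 0.047, 0.041]]
teal 381 [[0.57, -0.143, 0.098], [0.585, -0.127, 0.099], [0.6, -0.112, 0.101]]
green 50 [[0.655, -0.231, 0.016], [0.668, -0.222, 0.017], [0.681, -0.216, 0.019]]
purple 9 [[0.497, -0.22, 0.016], [0.503, -0.218, 0.018], [0.509, -0.215, 0.019]]
red 16 [[0.456, 0.006, 0.03], [0.656, 0.035, 0.055], [0.669, 0.038, 0.059]]
orange 429 [[0.455, -0.142, 0.01], [0.457, 0.022, 0.035], [0.598, 0.074, 0.1]]
teal 237 [[0.567, -0.142, 0.091], [0.582, -0.122, 0.099], [0.598, -0.109, 0.1]]
```

The tips skimmed just above green, so it didn't move. There's plenty of time, so I repeat 3 mm deeper.

```bash
python3 -m crank '[[[-0.06,0.007,0],[0,0,0],1],[[-0.12,0.007,0],[0,0,0],1],[[-0.18,0.007,0],[0,0,0],1],[[-0.183,0.007,0.03],[0,0,0],1],[[-0.183,0.007,0.07],[0,0,0],1],[[-0.183,0.007,0.11],[0,0,0],1],[[-0.183,0.007,0.132],[0,0,0],1],[[-0.183,0.007,0.138],[0,0,0],1],[[-0.183,0.007,0.141],[0,0,0],1],[[-0.183,0.007,0.143],[0,0,0],1]]'
python3 -m crank '[[[0,0,0],[0,0,0],1],[[-0.002,-0.01,0],[0,0,0],1],[[-0.005,-0.02,0],[0,0,0],1],[[-0.008,-0.03,0],[0,0,0],1],[[-0.011,-0.04,0],[0,0,0],1],[[-0.014,-0.05,0],[0,0,0],1],[[-0.016,-0.06,0],[0,0,0],1],[[-0.018,-0.07,0],[0,0,0],1],[[-0.018,-0.07,-0.03],[0,0,0],1],[[-0.018,-0.07,-0.08],[0,0,0],1]]'
python3 -m crank '[[[0,0,-0.06],[0,0,0],0.5],[[0.05,0.03,-0.06],[0,0,0],0.5],[[0.1,0.06,-0.06],[0,0,0],0.5],[[0.15,0.06,-0.06],[0,0,0],0.5],[[0.21,0.06,-0.06],[0,0,0],0.5],[[0.26,0.06,-0.06],[0,0,0],0.5],[[0.3,0.06,-0.06],[0,0,0],0.5],[[0.3,0.06,-0.06],[0,0,0],0.5],[[0.3,0.06,-0.06],[0,0,0],0.5],[[0.3,0.06,-0.06],[0,0,0],0.5]]'
python3 - <<'E'
from h import *
o=bot.get_obs();print(o["tool_pos"])
for s in(bot.snapshot("scene"),bot.snapshot("side")):
    P=pts(s);H=cv2.cvtColor(s["pixels"],cv2.COLOR_RGB2HSV)
    for c,lo,hi in(("green",50,70),("red",170,181)):
        m=(H[...,0]>=lo)&(H[...,0]<=hi)&(H[...,1]>110)&(P[...,0]>.4)&(P[...,0]<.75)&(s["depth"]>0)&(P[...,2]>-.02)&(P[...,1]<.08)&(P[...,1]>-.32)&(P[...,2]<.12)
        q=P[m];print(c,len(q),np.percentile(q,[5,50,95],axis=0).round(3).tolist() if len(q) else 0)
E
```

```text
time_s: 13.15
tool_pos: [0.6682, -0.2206, 0.018]
ee_rot: [-0.001, 0.707, 0.707, -0.001]
force: [-7.9, 1.8, 18.8]
width: -0.0003
grip_force: 9.3
time_s: 14.4
tool_pos: [0.5969, -0.2373, 0.0929]
ee_rot: [-0.003, 0.707, 0.707, -0.001]
force: [0.6, -0.1, 0.9]
width: 0.0003
grip_force: 0.0
time_s: 15.65
tool_pos: [0.659, 0.0605, 0.1542]
ee_rot: [0.0, 0.708, 0.707, -0.0]
force: [1.4, -0.4, 0.7]
width: 0.0214
grip_force: 0.0
[0.6590117  0.06054656 0.15420749]
green 350 [[0.656, -0.23, 0.015], [0.67, -0.217, 0.017], [0.684, -0.204, 0.019]]
red 17 [[0.647, 0.004, 0.052], [0.671, 0.011, 0.057], [0.678, 0.029, 0.062]]
green 48 [[0.655, -0.232, 0.015], [0.668, -0.223, 0.017], [0.682, -0.217, 0.019]]
red 9 [[0.645, 0.002, 0.051], [0.654, 0.032, 0.054], [0.665, 0.037, 0.058]]
```

It slid under 19 N without moving green. That's harmless, since a red cap resting on green is still below the rim. Now I sweep red, slowly at first and fast at the end.

```bash
python3 -m crank '[[[0,0.003,0.03],[0,0,0],0.5],[[0,0.003,0.06],[0,0,0],0.5],[[0,0.003,0.085],[0,0,0],0.5],[[0,0.003,0.101],[0,0,0],0.5],[[0,0.003,0.101],[0,0,0],0.5],[[-0.01,0.003,0.101],[0,0,0],0.5],[[-0.022,0.003,0.101],[0,0,0],0.5],[[-0.034,0.003,0.101],[0,0,0],0.5],[[-0.046,0.003,0.101],[0,0,0],0.5],[[-0.058,0.003,0.101],[0,0,0],0.5]]'
python3 -m crank '[[[-0.012,0,0],[0,0,0],0.5],[[-0.026,0,0],[0,0,0],0.5],[[-0.042,0,0],[0,0,0],0.5],[[-0.06,0,0],[0,0,0],0.5],[[-0.08,0,0],[0,0,0],0.5],[[-0.105,0,0],[0,0,0],0.5],[[-0.135,0,0],[0,0,0],0.5],[[-0.17,0,0],[0,0,0],0.5],[[-0.207,0,0],[0,0,0],0.5],[[-0.212,0,0],[0,0,0],0.5]]'
python3 -m crank '[[[0,0,-0.04],[0,0,0],0.5],[[0,0,-0.09],[0,0,0],0.5],[[0.05,0,-0.14],[0,0,0],0.5],[[0.1,0,-0.16],[0,0,0],0.5],[[0.15,0,-0.16],[0,0,0],0.5],[[0.2,0,-0.16],[0,0,0],0.5],[[0.2,0,-0.16],[0,0,0],0.5],[[0.2,0,-0.16],[0,0,0],0.5],[[0.2,0,-0.16],[0,0,0],0.5],[[0.2,0,-0.16],[0,0,0],0.5]]'
python3 - <<'E'
from h import *
a=bot.snapshot("scene");b=bot.snapshot("side")
for s in(a,b):
    P=pts(s);H=cv2.cvtColor(s["pixels"],cv2.COLOR_RGB2HSV)
    for c,lo,hi in(("green",50,70),("red",170,181),("purple",130,150),("teal",80,95)):
        m=(H[...,0]>=lo)&(H[...,0]<=hi)&(H[...,1]>110)&(P[...,0]>.4)&(P[...,0]<.75)&(s["depth"]>0)&(P[...,2]>-.02)&(P[...,1]<.08)&(P[...,1]>-.32)&(P[...,2]<.12)
        q=P[m];print(c,len(q),np.percentile(q,[5,50,95],axis=0).round(3).tolist() if len(q) else 0)
cv2.imwrite("pics/g.png",np.hstack([a["pixels"][120:380,100:440],b["pixels"][90:350,190:450]])[...,::-1])
E
```

```text
time_s: 17.0
tool_pos: [0.6621, 0.003, 0.0536]
ee_rot: [0.0, 0.707, 0.707, 0.0]
force: [-0.4, 0.4, 0.3]
width: 0.0216
grip_force: 0.4
time_s: 18.25
tool_pos: [0.6619, -0.2124, 0.0533]
ee_rot: [0.001, 0.708, 0.706, -0.0]
force: [-0.4, -0.0, -0.2]
width: 0.0218
grip_force: 0.0
time_s: 19.5
tool_pos: [0.662, -0.0094, 0.2131]
ee_rot: [-0.0, 0.708, 0.706, -0.0]
force: [0.1, -0.4, -1.0]
width: 0.0213
grip_force: 0.0
green 235 [[0.658, -0.231, 0.015], [0.673, -0.221, 0.017], [0.684, -0.208, 0.019]]
red 0 0
purple 210 [[0.491, -0.219, 0.015], [0.504, -0.206, 0.017], [0.519, -0.192, 0.02]]
teal 384 [[0.57, -0.143, 0.098], [0.585, -0.128, 0.099], [0.601, -0.113, 0.101]]
green 0 0
red 4 [[0.485, -0.195, 0.03], [0.65, -0.191, 0.039], [0.655, -0.166, 0.045]]
purple 10 [[0.497, -0.22, 0.016], [0.503, -0.218, 0.018], [0.51, -0.214, 0.02]]
teal 238 [[0.567, -0.141, 0.091], [0.582, -0.122, 0.099], [0.598, -0.109, 0.1]]
```

View pics/g.png

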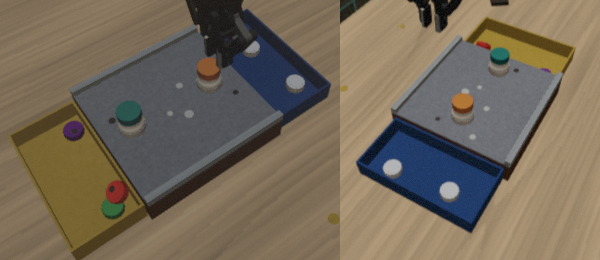

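Red, at (117,191) in the left half, is in the tray and overlaps green. I measure its height and tilt.

Run:
```python
from h import *
a=bot.snapshot("scene");P=pts(a);H=cv2.cvtColor(a["pixels"],cv2.COLOR_RGB2HSV)
m=((H[...,0]<6)|(H[...,0]>170))&(H[...,1]>130)&(a["depth"]>0)&(abs(P[...,1]+.2)<.06)&(P[...,0]>.6)&(P[...,0]<.71)&(P[...,2]>0)&(P[...,2]<.1)
q=P[m];print(len(q),np.percentile(q,[2,25,50,75,98],axis=0).round(3).tolist())
c=q.mean(0);n=np.linalg.svd(q-c)[2][2];n*=np.sign(n[2]);print("c",c.round(4),"n",n.round(2),"underside",(c-.014*n).round(4))
```

```text
369 [[0.646, -0.217, 0.03], [0.658, -0.208, 0.035], [0.665, -0.201, 0.039], [0.672, -0.195, 0.042], [0.678, -0.186, 0.046]]
c [ 0.6642 -0.2017  0.0385] n [ 0.01 -0.4   0.92] underside [ 0.664  -0.1961  0.0257]
```

Red leans at about 24° on green and the wall. The centre of its underside is at z = 0.026 (limit 0.038) and tray-frame y = +0.044 (limit 0.058), and it reads the same after standing for over a second. The pots and new caps haven't moved, and the arm is clear at z = 0.21, so I hand in.

```bash
python3 -c "
from bench import bot
print(bot.finish_job())"
```

```text
the job is handed in; nothing more can be done
None
```

I swept all three used caps into the yellow waste tray and handed the job in at about 20 s of the 53 s allowed; the pots and new caps looked unmoved, red rests tilted on green with its underside centre about 12 mm below the height limit, and no verdict came back.

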